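Make up the parts kits for a guitar and a ukulele

TASK

Make up the two parts kits on the bench. In the guitar's tray, the one with green felt, lay the dark rosewood guitar bridge, the big reddish neck block and the white-lidded tub of pins; in the ukulele's tray, with blue felt, lay the small dark ukulele bridge and the small pale neck block, each part flat on the felt, top side up, in the pocket that is cut for it. Leave the pale maple bridge and the black-lidded tub where they are, and do not knock over the amber bottle.

Things in the scene. Friction and masses are not known exactly. Their poses are not given: they have to be found in the camera images.
- guitar_tray: Green-felt kit tray, fixed: plywood, 160 (x) by 190 (y) by 10 mm high, pockets 3 mm deep (felt 7 mm above bench). Origin: centre of underside, z up. Pockets, centre in tray frame: bridge 56 (x) by 170 (y) at x +44, y 0; neck block 76 by 100 at x -34, y +37; tub round, 66 across, at x -34, y -54 mm. 10 mm clear all round each part; parts lie with their y along the tray's y, either way round.
- ukulele_tray: Blue-felt kit tray, fixed: plywood, 134 (x) by 130 (y) by 10 mm high, pockets 3 mm deep (felt 7 mm above bench). Origin: centre of underside, z up. Pockets, centre in tray frame: bridge 44 (x) by 110 (y) at x +37, y 0; neck block 56 by 70 at x -30, y 0 mm. 10 mm clear all round each part; parts lie with their y along the tray's y, either way round.
- rosewood_bridge_c (a point): Centre (5 mm above its underside) of the dark brown guitar bridge, loose, 40 g: 150 mm long, 36 mm wide and 10 mm thick over its middle 76 mm, thinner and narrower towards both ends (wings 30 mm wide, 6 mm thick); white saddle strip and six white dots on top. Long axis along its own y, x across, z up. Grip it across x at the middle.
- maple_bridge_c (a point): Centre (5 mm above its underside) of the pale maple guitar bridge, loose, the same shape and size as the dark one, with six black dots. Not wanted: it stays where it is.
- ukulele_bridge_c (a point): Centre (5 mm above its underside) of the dark brown ukulele bridge, loose, 20 g: 91 mm long, 24 mm wide, 10 mm thick over its middle 56 mm, ends 6 mm thick; white saddle strip and four white slots on top. Long axis along its own y, x across, z up. Grip it across x at the middle.
- guitar_block_c (a point): Centre (13 mm above its underside) of the guitar's neck block, reddish mahogany, loose, 75 g: 80 mm long, 56 mm wide, 26 mm high, with an open slot 24 mm wide in its top, running in from its +y end. Long axis along its own y, x across, z up. Grip it across x (56 mm).
- ukulele_block_c (a point): Centre (10 mm above its underside) of the ukulele's neck block, pale wood, loose, 30 g: 50 mm long, 36 mm wide, 20 mm high, with an open slot 14 mm wide in its top, running in from its +y end. Long axis along its own y, x across, z up. Grip it across x (36 mm).
- white_tub_c (a point): Centre (17 mm above its underside) of the round clear plastic tub of white bridge pins with a white lid, loose, 35 g: 46 mm diameter, 34 mm high, standing upright, z up.
- black_tub_c (a point): Centre (17 mm above its underside) of the round clear plastic tub of black bridge pins with a black lid, loose: 46 mm diameter, 34 mm high. Not wanted: it stays where it is.
- amber_bottle: Small closed bottle of amber glass with a black cap, loose, standing: 42 mm diameter, 85 mm high. Origin at the centre of its underside. A bystander, not to be knocked over.

How it is judged:
By the outcome, as a careful person would: the job done as asked, in the order asked, and still so for the second after the job is handed in, with the robot touching nothing.
It also fails if it takes over 106 s, if anything falls off the work surface, if the arm or the gripper's body presses on something with over 40 N, if the wrist force passes 120 N, or if a joint passes its speed limit or range.

ROBOT

A 6-joint arm with a two-finger parallel gripper is mounted at the origin on the work surface. World frame = base frame: x ahead of the robot, y to its left, z up, the work surface at z = 0. Lengths are in mm, angles in degrees, forces in N, time in s.
With the tool pointing down it reaches from about 300 to 850 mm from the base axis. Payload 4.2 kg.
Tool frame: the origin (TCP) lies midway between the tips of the shut fingers; the grasp point (between the pads) lies 19 mm behind it; x points along the fingers, y is the direction in which the jaws open and shut, and the axes are right-handed (so a half turn about x gives the same grasp; the last joint's range is limited). The gripper opens to 91 mm and grips with 3 to 60 N. Pads are 32 mm wide; open, the fingers measure 118 mm over their backs; the gripper's body (76 mm by 178 mm) begins 60 mm behind the grasp point.
Start: joints at [67.323, 18.312, 89.639, -0, 72.044, -1.146], TCP at [211.038, 534.889, 213.976] pointing down, gripper open.
Joint ranges: [-177.97, 177.97], [-48.28, 115.42], [12.27, 149.76], [-77.06, 257.06], [2.81, 150.46], [-146.56, 146.56]. Speed limits (degrees/s): [147.25, 147.25, 180, 180, 180, 180].

INTERFACE

Orientations are given as [roll, pitch, yaw] about the fixed x, y, z axes, in that order (R = Rz(yaw) Ry(pitch) Rx(roll)).
In Python, from workcell import * gives the robot as it stands.
- The arm moves only by the shell command python3 -m handwheel 'ROWS' [FORCE]. ROWS is a JSON object of lists of equal length, an entry for each row: "gripper": the closure, from 0 (fully open) to 1 (shut); "offset": the shift along the tool's x, y, z in mm, a list of three; "rot": the turn, a rotation vector about the tool's x, y, z in degrees, a list of three. A call has 1 to 5 rows; each row is the pose to reach, as a shift and turn from the pose commanded when the call began, along the tool's axes at that moment; what a row does not reach only later rows make up. A row lasts 1/12 s, in which the tool goes at most 41.7 mm and 7.16 degrees, less where a joint would pass 70% of its speed; a pose out of reach is approached as far as the arm can. A call with a gripper value outside its range is refused whole. The fingers move at their own pace and stop on an object; FORCE is the grip in N (left out, the last holds). Time passes only in rows, so rows that repeat a pose let the fingers close. It gives the time, the measured TCP pose, the force and the opening at its end, in the units of the state.
- state(): the state, without advancing time (a new reading comes with each control period).
- grab_frame(name): name is "scene" or "top" or "wrist"; returns the picture (480x640x3 uint8, red, green, blue); there is no depth.
- camera_params(name): a dict with "fx", "fy", "cx", "cy" (pixels), "position" and "attitude" of the camera in the world; the wrist camera has in their place "hand_eye" (4x4, takes a point from camera to tool coordinates, whose origin is the TCP and whose axes are the tool frame's). Camera axes: x right, y up, looking along -z (the intrinsics and any distortion apply to the point x, -y, -z); pixel columns grow to the right and rows downward; lengths in mm; the calibration is good to about 2 mm. A picture is of the moment at which its call begins: read the wrist's pose just before it. camera_params takes no time and is no camera call.
- job_done(): hands the job in, once; it reports no verdict.
The state is a dict: "time_s": time; "qpos": joint angles; "qvel": joint speeds; "effort": joint torques, N m; "ee_pos": TCP position; "ee_rot": TCP orientation; "force": force on the tool from outside, world axes, zero at the start; "torque": the same for the moment, N m; "gripper_width": finger opening in mm.
Only numpy, scipy, OpenCV 4.12 (cv2) and the standard library are available. Lean on these libraries where they do the work, as an engineer would, in place of code of your own. Each camera call takes 0.05 s, during which the arm holds its last target.

## Working session

There is one attempt and no reset: what is moved stays moved. The work goes in short steps, Python scripts to look and compute and a shell command to move; the robot and the scene stay as the last step left them, time stands still between calls to the robot, and variables do not carry over. Pictures are saved under pics/ and viewed, and the job is handed in when it is done.

```bash
mkdir -p pics; ls; python3 - <<'E'
from workcell import *
import cv2
print(state())
for n in ["scene","top","wrist"]:
    print(n,camera_params(n))
for n in ["top","scene"]:
    cv2.imwrite(f"pics/{n}0.png",cv2.cvtColor(grab_frame(n),cv2.COLOR_RGB2BGR))
E
```

```text
pics
{'time_s': 0.0, 'qpos': array([ 6.73229032e+01,  1.83508774e+01,  8.97053146e+01, -6.60252079e-04,
        7.20426257e+01, -1.14606811e+00]), 'qvel': array([ 0.01151458, -0.03297427,  0.10270862,  0.07929096, -0.04845463,
        0.05852283]), 'effort': array([ 1.51778695e-03, -4.12457478e+01, -2.31972635e+01,  7.28550064e-02,
        4.57952265e-02, -1.49712946e-04]), 'ee_pos': array([210.84269059, 534.42111722, 213.13532089]), 'ee_rot': array([ -90.78210272,   89.90118039, -112.31292733]), 'force': array([-0.1266839 ,  0.26333555,  0.30180807]), 'torque': array([-0.01118614,  0.02225663,  0.02212138]), 'gripper_width': 91.46372493304581}
scene {'fx': 571.20081743937, 'fy': 571.20081743937, 'cx': 318.5988511073909, 'cy': 243.77864083870583, 'position': array([ 848.89510754, -444.03023275,  927.45024268]), 'attitude': array([31.34894868,  0.37800712, 37.92482855])}
top {'fx': 543.1893227297567, 'fy': 543.1893227297567, 'cx': 317.5606827513082, 'cy': 225.2066197434818, 'position': array([399.17324735,  -7.02293704, 994.22945016]), 'attitude': array([  6.58657075,   0.16889946, -88.44042692])}
wrist {'fx': 339.62444032144106, 'fy': 339.62444032144106, 'cx': 320.09583926817663, 'cy': 236.75364804605385, 'hand_eye': array([[ 7.52472090e-05,  2.64609286e-01, -9.64355702e-01,
        -1.70326249e+02],
       [ 9.99999699e-01, -7.64650902e-04, -1.31783887e-04,
        -3.63542471e-01],
       [-7.72266698e-04, -9.64355402e-01, -2.64609264e-01,
        -7.33559114e+01],
       [ 0.00000000e+00,  0.00000000e+00,  0.00000000e+00,
         1.00000000e+00]])}
```

View pics/top0.png

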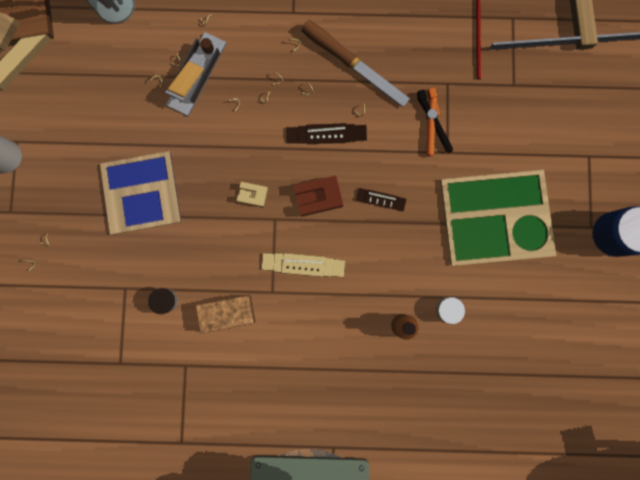

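View pics/scene0.png

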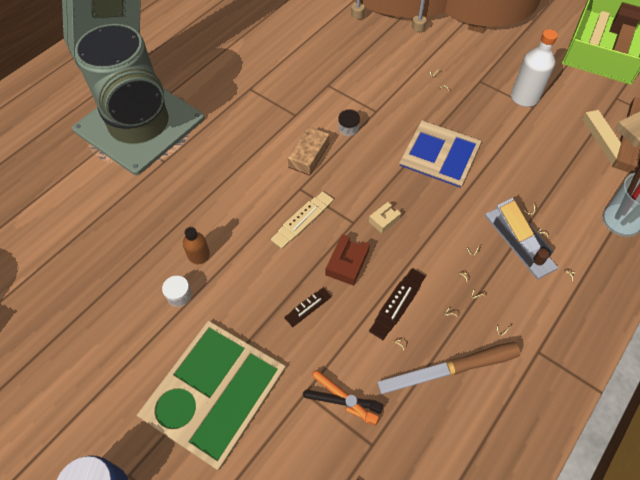

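```bash
python3 - <<'E'
import cv2,numpy as np
im=cv2.imread("pics/top0.png")
def crop(x,y,w,h,s,name):
    c=cv2.resize(im[y:y+h,x:x+w],None,fx=s,fy=s,interpolation=cv2.INTER_CUBIC)
    for k in range(0,w,10):
        cv2.line(c,(k*s,0),(k*s,6 if k%50 else 14),(255,255,255),1)
        if k%20==0: cv2.putText(c,str(x+k),(k*s,24),0,.4,(255,255,255),1)
    for k in range(0,h,10):
        cv2.line(c,(0,k*s),(6,k*s),(255,255,255),1)
        cv2.putText(c,str(y+k),(8,k*s+4),0,.4,(255,255,255),1)
    cv2.imwrite(f"pics/{name}.png",c)
crop(230,110,190,100,4,"c1"); crop(430,160,140,110,5,"c2"); crop(90,140,100,100,5,"c3"); crop(385,285,100,60,7,"c4")
E
```

```text
(no output)
```

View pics/c1.png

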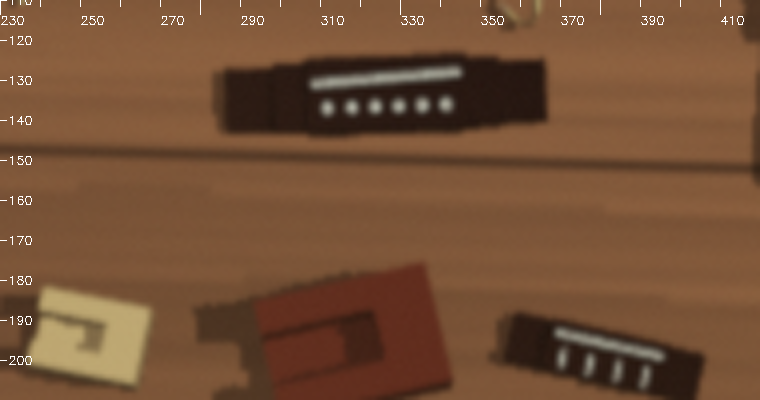

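View pics/c2.png

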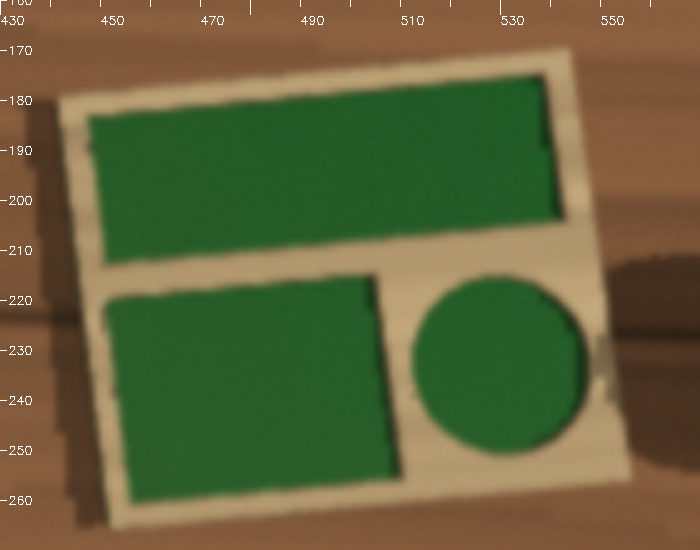

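View pics/c3.png

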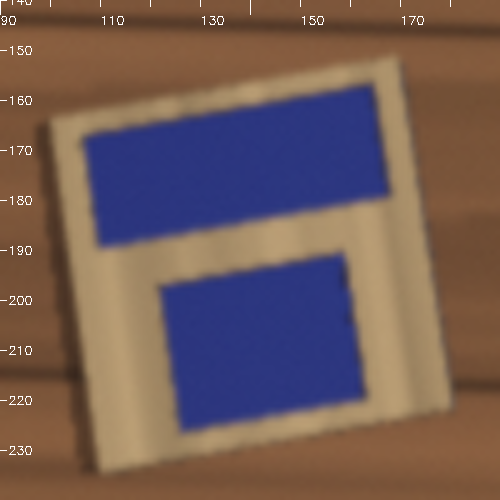

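View pics/c4.png

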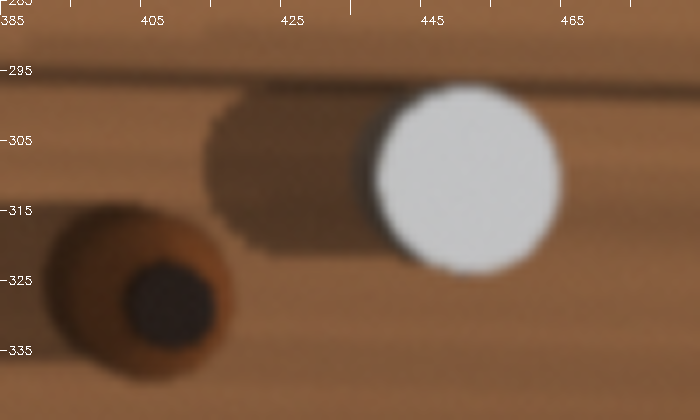

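```bash
cat > h.py <<'E'
from workcell import *
import numpy as np, cv2
from scipy.spatial.transform import Rotation as R
def ray(n,px,z,st=None):
    p=camera_params(n)
    if n!="wrist":
        Rm=R.from_euler('xyz',p['attitude'],degrees=True).as_matrix(); o=p['position']
    else:
        T=np.eye(4); T[:3,:3]=R.from_euler('xyz',st['ee_rot'],degrees=True).as_matrix();T[:3,3]=st['ee_pos']
        T=T@p['hand_eye']; Rm=T[:3,:3];o=T[:3,3]
    d=Rm@np.array([(px[0]-p['cx'])/p['fx'],-(px[1]-p['cy'])/p['fy'],-1])
    return o+d*(z-o[2])/d[2]
def rect(n,P,z,st=None):
    """corners TL TR BR BL -> centre, sizes, yaw of long axis TL->TR"""
    W=np.array([ray(n,p,z,st)[:2] for p in P]); c=W.mean(0)
    a=(W[1]+W[2]-W[0]-W[3])/2; b=(W[0]+W[1]-W[2]-W[3])/2
    return dict(c=c.round(1),lr=np.linalg.norm(a).round(1),tb=np.linalg.norm(b).round(1),
      yaw_lr=np.degrees(np.arctan2(-a[1],-a[0])).round(1),yaw_tb=np.degrees(np.arctan2(b[1],b[0])).round(1))
E
python3 - <<'E'
from h import *
for n,P,z in [("gtray",[(442,179.4),(544,170),(556,256),(452.4,265.4)],10),
("utray",[(100.4,164),(170,151.4),(180.4,221.6),(109.6,234.6)],10),
("gblock",[(294.2,185.5),(336.2,175.7),(343,206.2),(301,216)],26),
("ublock",[(240.8,181.8),(268,187.2),(263.8,206.5),(237,200.5)],20),
("ubridge",[(358.7,188),(406,198.5),(403.8,209.5),(356.2,200.5)],6),
("rose",[(285.5,127),(366,125),(366.5,140.5),(285.5,143)],6)]:
    print(n,rect("top",P,z))
print("tub",ray("top",(451.9,310.4),34),"bottle",ray("top",(409.3,328.4),85),"blk",ray("top",(162,300),34))
a=ray("top",(307.7,131),10);b=ray("top",(345,128),10);print("saddle",np.degrees(np.arctan2(*(a-b)[[1,0]])), (a+b)/2)
s=state();print(R.from_euler('xyz',s['ee_rot'],degrees=True).as_matrix().round(3))
E
```

```text
gtray {'c': array([ 536.1, -330.9]), 'lr': np.float64(188.9), 'tb': np.float64(158.9), 'yaw_lr': np.float64(96.8), 'yaw_tb': np.float64(6.7)}
utray {'c': array([564.2, 326.8]), 'lr': np.float64(130.5), 'tb': np.float64(133.2), 'yaw_lr': np.float64(102.1), 'yaw_tb': np.float64(11.5)}
gblock {'c': array([564.3,  -1.6]), 'lr': np.float64(77.9), 'tb': np.float64(57.1), 'yaw_lr': np.float64(104.8), 'yaw_tb': np.float64(14.0)}
ublock {'c': array([565.5, 118.9]), 'lr': np.float64(50.4), 'tb': np.float64(35.7), 'yaw_lr': np.float64(79.5), 'yaw_tb': np.float64(-9.4)}
ubridge {'c': array([ 564.6, -116.7]), 'lr': np.float64(89.0), 'tb': np.float64(22.4), 'yaw_lr': np.float64(79.7), 'yaw_tb': np.float64(-10.3)}
rose {'c': array([685.2, -11.9]), 'lr': np.float64(150.9), 'tb': np.float64(30.2), 'yaw_lr': np.float64(93.1), 'yaw_tb': np.float64(2.4)}
tub [ 366.50388534 -239.80613924   34.        ] bottle [ 336.97902462 -157.28026829   85.        ] blk [370.65527782 267.85295267  34.        ]
saddle 96.233570969194 [692.44087705 -12.51346868  10.        ]
[[-0.001  0.367  0.93 ]
 [-0.001  0.93  -0.367]
 [-1.    -0.002 -0.   ]]
```

```bash
cat > to.py <<'E'
import sys
from h import *
x,y,z,yaw=map(float,sys.argv[1:5])
s=state(); Rc=R.from_euler('xyz',s['ee_rot'],degrees=True)
def tgt(w):
    w=np.radians(w); yy=np.array([np.cos(w),np.sin(w),0]); xx=np.array([0,0,-1.]); return R.from_matrix(np.c_[xx,yy,np.cross(xx,yy)])
c=[(Rc.inv()*tgt(w)).as_rotvec(degrees=True) for w in (yaw,yaw+180)]
c.sort(key=np.linalg.norm)
o=Rc.inv().apply(np.array([x,y,z])-s['ee_pos'])
print("off",o.round(1),"rot",c[0].round(1),"|","t %.2f"%s['time_s'],"pos",s['ee_pos'].round(1),"F",s['force'].round(1),"w %.1f"%s['gripper_width'],"q6 %.0f"%s['qpos'][5],"v %.1f"%np.abs(s['qvel']).max())
E
python3 to.py 685 -12 150 3
```

```text
off [  63.7 -334.2  641.6] rot [65.5  0.   0.1] | t 0.10 pos [210.9 534.5 213.2] F [-0.4  0.6 -0.4] w 91.3 q6 -1 v 0.2
```

```bash
python3 -m handwheel '{"gripper":[0,0,0,0,0],"offset":[[0,-20,38],[0,-40,75],[0,-60,113],[0,-80,150],[0,-100,188]],"rot":[[7,0,0],[14,0,0],[21,0,0],[28,0,0],[35,0,0]]}' 30; python3 to.py 685 -12 150 3
```

```text
time_s: 0.52
ee_pos: [346.8, 374.6, 213.6]
ee_rot: [-72.1, 90.0, -128.9]
force: [0.8, -0.2, -0.3]
gripper_width: 91.6
off [ 63.7  71.6 508.7] rot [30.2  0.   0. ] | t 0.52 pos [346.8 374.6 213.6] F [ 0.8 -0.2 -0.3] w 91.6 q6 13 v 55.6
```

```bash
python3 -m handwheel '{"gripper":[0,0,0,0,0],"offset":[[5,5,40],[10,11,80],[15,17,120],[20,23,160],[25,28,200]],"rot":[[6,0,0],[12,0,0],[18,0,0],[24,0,0],[30,0,0]]}'; python3 to.py 685 -12 150 3
```

```text
time_s: 0.93
ee_pos: [480.8, 223.2, 188.5]
ee_rot: [-103.6, 90.0, 169.5]
force: [0.2, 0.3, 0.5]
gripper_width: 91.7
off [ 38.4 190.9 246.1] rot [ 0.2 -0.   0. ] | t 0.93 pos [480.8 223.2 188.5] F [0.2 0.3 0.5] w 91.7 q6 20 v 50.7
```

```bash
python3 -m handwheel '{"gripper":[0,0,0,0,0],"offset":[[6,24,31],[12,48,62],[18,72,93],[24,96,124],[30,120,155]],"rot":[[0,0,0],[0,0,0],[0,0,0],[0,0,0],[0,0,0]]}'; python3 -m handwheel '{"gripper":[0,0,0,0,0],"offset":[[4,24,31],[8,48,62],[8,71,91],[8,71,91],[8,71,91]],"rot":[[0,0,0],[0,0,0],[0,0,0],[0,0,0],[0,0,0]]}' ; python3 to.py 685 -12 4 3
python3 - <<'E'
from h import *
s=state();print(s['ee_pos'],s['ee_rot'])
cv2.imwrite("pics/w1.png",cv2.cvtColor(grab_frame("wrist"),cv2.COLOR_RGB2BGR))
E
```

```text
time_s: 1.35
ee_pos: [609.8, 75.7, 158.2]
ee_rot: [-101.1, 90.0, 172.4]
force: [0.8, 0.4, -0.2]
gripper_width: 91.4
time_s: 1.77
ee_pos: [685.8, -10.7, 149.5]
ee_rot: [-104.3, 89.9, 169.0]
force: [-0.1, 0.2, -0.5]
gripper_width: 91.4
off [145.5  -0.6   1.3] rot [ 0.3 -0.   0.1] | t 1.77 pos [685.8 -10.7 149.5] F [-0.1  0.2 -0.5] w 91.4 q6 -5 v 2.3
[685.77491605 -10.68668781 149.51207853] [-104.34516334   89.8932988   168.95883005]
```

View pics/w1.png

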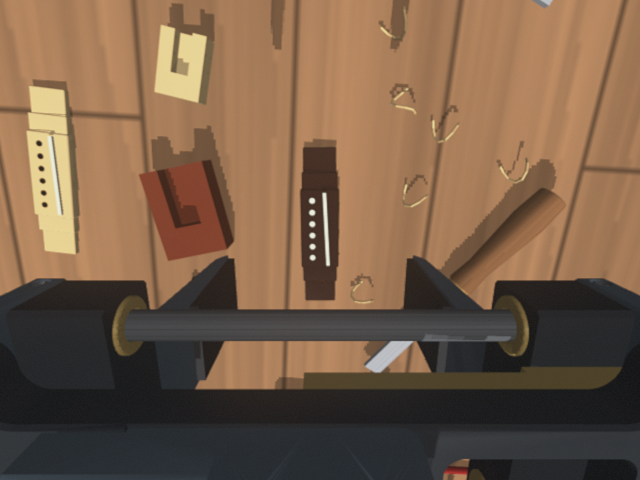

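```bash
python3 - <<'E'
from h import *
s=state()
print(rect("wrist",[(303,147),(336,147),(335,299),(305,299)],6,s))
for p in [(303.5,187),(338.5,187),(338,262),(301,262),(319.5,147),(320.5,299)]: print(ray("wrist",p,8,s).round(1))
E
python3 to.py 685 -12 4 3
```

```text
{'c': array([685.6, -12.6]), 'lr': np.float64(29.9), 'tb': np.float64(148.4), 'yaw_lr': np.float64(-176.5), 'yaw_tb': np.float64(93.6)}
[668.4  25.2   8. ]
[700.4  27.1   8. ]
[705.3 -45.4   8. ]
[669.4 -47.6   8. ]
[680.9  61.5   8. ]
[690.7 -85.7   8. ]
off [145.9   0.2   2.8] rot [ 0.4 -0.   0.1] | t 1.82 pos [685.   -9.3 149.9] F [-0.4 -0.7  0.1] w 90.9 q6 -5 v 1.7
```

```bash
python3 -m handwheel '{"gripper":[0.3,0.3,0.3,0.3,0.3],"offset":[[35,0,2],[70,0,2],[105,0,2],[130,0,2],[130,0,2]],"rot":[[0.6,0,0],[0.6,0,0],[0.6,0,0],[0.6,0,0],[0.6,0,0]]}'; for i in 1 2 3 ; do python3 to.py 685.6 -12.6 5 3.6; done; python3 -c "
from workcell import *
for i in range(6): print(state()['ee_pos'])"
```

```text
time_s: 2.23
ee_pos: [680.0, -9.2, 15.2]
ee_rot: [-96.5, 89.3, 176.5]
force: [-1.1, 0.4, -0.7]
gripper_width: 64.3
off [10.1  5.6  3.7] rot [-0.6 -0.1  0.7] | t 2.23 pos [680.   -9.2  15.2] F [-1.1  0.4 -0.7] w 64.3 q6 -5 v 4.6
off [10.1  5.6  3.7] rot [-0.6 -0.1  0.7] | t 2.23 pos [680.   -9.2  15.2] F [-1.1  0.4 -0.7] w 64.3 q6 -5 v 4.6
off [10.1  5.6  3.7] rot [-0.6 -0.1  0.7] | t 2.23 pos [680.   -9.2  15.2] F [-1.1  0.4 -0.7] w 64.3 q6 -5 v 4.6
[679.99213815  -9.21501375  15.15663986]
[679.99213815  -9.21501375  15.15663986]
[679.99213815  -9.21501375  15.15663986]
[679.99213815  -9.21501375  15.15663986]
[679.99213815  -9.21501375  15.15663986]
[679.99213815  -9.21501375  15.15663986]
```

```bash
python3 -m handwheel '{"gripper":[0.3,0.3],"offset":[[0,0,0],[0,0,0]],"rot":[[0,0,0],[0,0,0]]}'; python3 to.py 685.6 -12.6 5 3.6
```

```text
time_s: 2.4
ee_pos: [686.5, -10.1, 23.1]
ee_rot: [89.5, 89.8, 2.4]
force: [0.3, 0.6, 0.4]
gripper_width: 63.7
off [18.1 -1.1  2.4] rot [-0.7  0.  -0.2] | t 2.40 pos [686.5 -10.1  23.1] F [0.3 0.6 0.4] w 63.7 q6 -5 v 1.2
```

```bash
python3 -m handwheel '{"gripper":[0.3,0.3,0.3,0.3,0.3],"offset":[[8,-1,2.4],[14,-1,2.4],[14,-1,2.4],[14,-1,2.4],[14,-1,2.4]],"rot":[[-0.5,0,0],[-0.5,0,0],[-0.5,0,0],[-0.5,0,0],[-0.5,0,0]]}'; python3 to.py 685.6 -12.6 5 3.6
```

```text
time_s: 2.82
ee_pos: [684.9, -13.5, 7.3]
ee_rot: [93.2, 90.0, 6.6]
force: [0.3, 0.4, -1.1]
gripper_width: 63.4
off [ 2.3  0.8 -0.9] rot [-0.2 -0.  -0. ] | t 2.82 pos [684.9 -13.5   7.3] F [ 0.3  0.4 -1.1] w 63.4 q6 -5 v 0.1
```

Good. Down 3 more and close.

```bash
python3 -m handwheel '{"gripper":[0.3,0.3,0.7,0.7,0.7],"offset":[[3,0,-0.5],[3,0,-0.5],[3,0,-0.5],[3,0,-0.5],[3,0,-0.5]],"rot":[[0,0,0],[0,0,0],[0,0,0],[0,0,0],[0,0,0]]}' 25; python3 to.py 685.6 -12.6 5 3.6;python3 -m handwheel '{"gripper":[0.7,0.7,0.7],"offset":[[0,0,0],[0,0,0],[0,0,0]],"rot":[[0,0,0],[0,0,0],[0,0,0]]}' 25; python3 to.py 685.6 -12.6 5 3.6
```

```text
time_s: 3.23
ee_pos: [684.7, -12.9, 4.0]
ee_rot: [121.0, 90.0, 34.3]
force: [0.7, 0.7, 0.4]
gripper_width: 47.0
off [-1.   0.9 -0.3] rot [-0.2 -0.  -0. ] | t 3.23 pos [684.7 -12.9   4. ] F [0.7 0.7 0.4] w 47.0 q6 -5 v 0.1
time_s: 3.48
ee_pos: [684.7, -13.0, 4.0]
ee_rot: [105.3, 90.0, 18.6]
force: [0.1, 0.1, 0.2]
gripper_width: 35.7
off [-1.   0.9 -0.3] rot [-0.2 -0.  -0. ] | t 3.48 pos [684.7 -13.    4. ] F [0.1 0.1 0.2] w 35.7 q6 -5 v 0.1
```

```bash
python3 -m handwheel '{"gripper":[0.8,0.8,0.8,0.8,0.8],"offset":[[-2,0,0],[-20,0,0],[-45,0,0],[-70,0,0],[-90,0,0]],"rot":[[0,0,0],[0,0,0],[0,0,0],[0,0,0],[0,0,0]]}' 25; python3 to.py 579.8 -325.7 90 6.75
```

```text
time_s: 3.9
ee_pos: [685.0, -13.0, 95.8]
ee_rot: [88.1, 89.9, 1.5]
force: [0.7, 0.4, 0.1]
gripper_width: 35.6
off [   5.7 -123.4  306. ] rot [-3.4  0.  -0.1] | t 3.90 pos [685.  -13.   95.8] F [0.7 0.4 0.1] w 35.6 q6 -5 v 27.0
```

```bash
python3 -m handwheel '{"gripper":[0.8,0.8,0.8,0.8,0.8],"offset":[[0,-12,30],[0,-26,64],[0,-40,99],[0,-54,134],[0,-68,169]],"rot":[[0,0,0],[0,0,0],[0,0,0],[0,0,0],[0,0,0]]}' ; python3 -m handwheel '{"gripper":[0.8,0.8,0.8,0.8,0.8],"offset":[[0,-14,35],[0,-28,69],[0,-42,104],[0,-53,131],[0,-55,137]],"rot":[[-1,0,0],[-2,0,0],[-3,0,0],[-3.5,0,0],[-3.5,0,0]]}'; python3 -m handwheel '{"gripper":[0.8,0.8],"offset":[[0,0,0],[0,0,0]],"rot":[[0,0,0],[0,0,0]]}' ;  python3 to.py 579.8 -325.7 11.5 6.75
python3 - <<'E'
from h import *
s=state();print(s['ee_pos'],s['ee_rot'])
cv2.imwrite("pics/t2.png",cv2.cvtColor(grab_frame("top"),cv2.COLOR_RGB2BGR)[100:360,330:640].repeat(2,0).repeat(2,1))
E
```

```text
time_s: 4.32
ee_pos: [625.8, -187.0, 94.1]
ee_rot: [103.1, 90.0, 16.5]
force: [0.2, -1.0, -0.7]
gripper_width: 35.6
time_s: 4.73
ee_pos: [577.8, -330.4, 94.0]
ee_rot: [-16.7, 89.9, -100.1]
force: [0.8, -0.4, -1.0]
gripper_width: 35.5
time_s: 4.9
ee_pos: [579.8, -325.3, 93.9]
ee_rot: [169.7, 89.9, 86.6]
force: [0.1, 1.6, -1.2]
gripper_width: 35.8
off [82.4 -0.1  0.5] rot [ 0.1 -0.1 -0. ] | t 4.90 pos [ 579.8 -325.3   93.9] F [ 0.1  1.6 -1.2] w 35.8 q6 -37 v 1.6
[ 579.79959734 -325.26212765   93.86552764] [169.74383608  89.94444647  86.55706228]
```

View pics/t2.png

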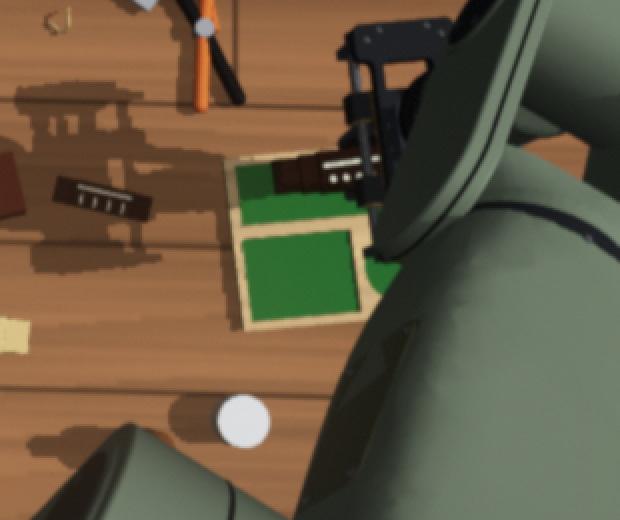

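```bash
python3 -m handwheel '{"gripper":[0.8,0.8,0.8,0.8,0.8],"offset":[[25,0,0.5],[50,0,0.5],[68,0,0.5],[76,0,0.5],[76,0,0.5]],"rot":[[0,0,0],[0,0,0],[0,0,0],[0,0,0],[0,0,0]]}'; python3 -m handwheel '{"gripper":[0.8,0.8],"offset":[[0,0,0],[0,0,0]],"rot":[[0,0,0],[0,0,0]]}' ;  python3 to.py 579.8 -325.7 11.5 6.75
```

```text
time_s: 5.37
ee_pos: [579.2, -323.8, 15.8]
ee_rot: [-131.4, 89.7, 145.6]
force: [-0.8, 0.4, -0.2]
gripper_width: 35.8
time_s: 5.53
ee_pos: [581.1, -326.1, 19.4]
ee_rot: [56.6, 89.9, -26.5]
force: [0.6, 0.6, -1.1]
gripper_width: 35.5
off [ 7.9 -1.3 -0.5] rot [ 0.2  0.1 -0.1] | t 5.53 pos [ 581.1 -326.1   19.4] F [ 0.6  0.6 -1.1] w 35.5 q6 -37 v 0.5
```

```bash
python3 -m handwheel '{"gripper":[0.8,0.8,0.8,0.8],"offset":[[4,-1,0],[7.5,-1,0],[7.5,-1,0],[7.5,-1,0]],"rot":[[0,0,0],[0,0,0],[0,0,0],[0,0,0]]}';  python3 to.py 579.8 -325.7 11.5 6.75
```

```text
time_s: 5.87
ee_pos: [579.3, -326.5, 11.0]
ee_rot: [64.1, 89.9, -19.0]
force: [1.4, 0.5, 0.8]
gripper_width: 35.5
off [-0.5  0.6 -0.8] rot [ 0.1  0.  -0.1] | t 5.87 pos [ 579.3 -326.5   11. ] F [1.4 0.5 0.8] w 35.5 q6 -37 v 0.2
```

```bash
python3 -m handwheel '{"gripper":[0.45,0.45,0.45,0.4,0.3],"offset":[[0,0,0],[0,0,0],[0,0,0],[-4,0,0],[-20,0,0]],"rot":[[0,0,0],[0,0,0],[0,0,0],[0,0,0],[0,0,0]]}'; python3 -m handwheel '{"gripper":[0.2,0.1,0.1,0.1,0.1],"offset":[[-30,0,-10],[-60,0,-30],[-70,0,-60],[-70,0,-100],[-70,0,-140]],"rot":[[0,0,0],[0,0,0],[0,0,0],[0,0,0],[0,0,0]]}';  python3 to.py 564.3 -1.6 95 14.4
```

```text
time_s: 6.28
ee_pos: [577.1, -325.2, 28.1]
ee_rot: [-127.9, 89.7, 148.9]
force: [-0.6, -0.2, 0.4]
gripper_width: 59.2
time_s: 6.7
ee_pos: [562.5, -186.7, 102.0]
ee_rot: [67.9, 89.8, -15.3]
force: [0.7, 0.5, -0.2]
gripper_width: 81.9
off [   6.8   23.6 -183.6] rot [-7.6  0.1 -0.2] | t 6.70 pos [ 562.5 -186.7  102. ] F [ 0.7  0.5 -0.2] w 81.9 q6 -26 v 41.6
```

```bash
python3 -m handwheel '{"gripper":[0.1,0.1,0.1,0.1,0.1],"offset":[[0,5,-36],[0,10,-75],[0,15,-114],[0,20,-153],[0,23,-180]],"rot":[[-2,0,0],[-4,0,0],[-6,0,0],[-7.6,0,0],[-7.6,0,0]]}'; python3 -m handwheel '{"gripper":[0.1,0.1],"offset":[[0,0,0],[0,0,0]],"rot":[[0,0,0],[0,0,0]]}' ;  python3 to.py 564.3 -1.6 6 14.4
python3 - <<'E'
from h import *
cv2.imwrite("pics/t3.png",cv2.cvtColor(grab_frame("top"),cv2.COLOR_RGB2BGR)[100:360,250:570].repeat(2,0).repeat(2,1))
cv2.imwrite("pics/w3.png",cv2.cvtColor(grab_frame("wrist"),cv2.COLOR_RGB2BGR))
E
```

```text
time_s: 7.12
ee_pos: [563.1, -2.8, 100.9]
ee_rot: [143.7, 89.9, 68.3]
force: [0.6, -0.0, -0.1]
gripper_width: 82.1
time_s: 7.28
ee_pos: [563.4, -4.6, 100.7]
ee_rot: [28.8, 90.0, -46.6]
force: [0.2, -0.9, -0.3]
gripper_width: 82.1
off [94.7  1.6 -2.7] rot [ 0.2  0.  -0. ] | t 7.28 pos [563.4  -4.6 100.7] F [ 0.2 -0.9 -0.3] w 82.1 q6 -16 v 2.7
```

View pics/t3.png

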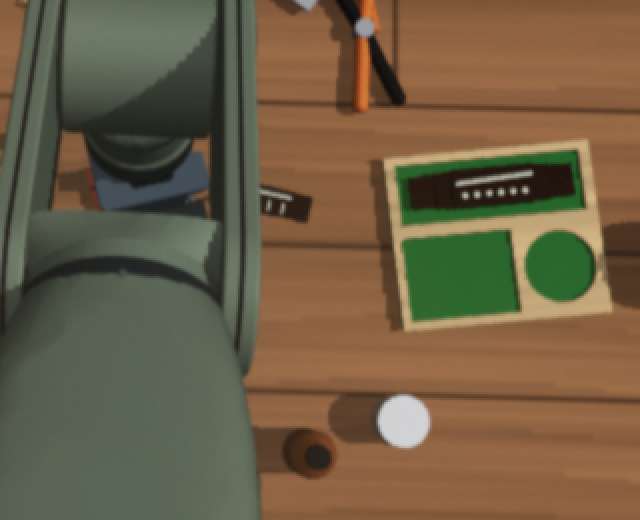

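View pics/w3.png

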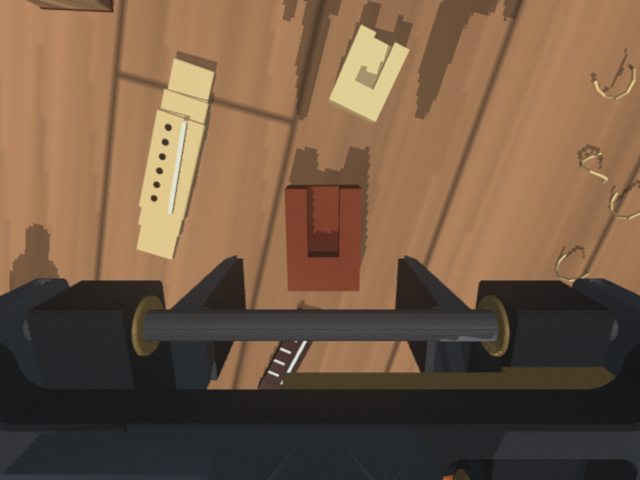

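```bash
python3 -c "
from h import *
print(rect('wrist',[(286,187),(360,187),(358,291),(288,290)],26,state()))"
python3 -m handwheel '{"gripper":[0.1,0.1,0.1,0.1,0.1],"offset":[[30,1,-2],[60,1.5,-2.5],[80,1.5,-2.5],[88,1.5,-2.5],[88,1.5,-2.5]],"rot":[[0,0,0],[0,0,0],[0,0,0],[0,0,0],[0,0,0]]}'; python3 -m handwheel '{"gripper":[0.1,0.1,0.1],"offset":[[0,0,0],[0,0,0],[0,0,0]],"rot":[[0,0,0],[0,0,0],[0,0,0]]}' ;  python3 to.py 564.3 -1.6 6 14.4
```

```text
{'c': array([565.7,  -2.7]), 'lr': np.float64(54.0), 'tb': np.float64(80.7), 'yaw_lr': np.float64(-166.0), 'yaw_tb': np.float64(104.6)}
time_s: 7.8
ee_pos: [562.9, -4.4, 10.6]
ee_rot: [-104.8, 89.8, 179.6]
force: [0.1, -0.6, -0.1]
gripper_width: 81.8
time_s: 8.05
ee_pos: [565.5, -3.4, 14.0]
ee_rot: [74.8, 89.8, -0.7]
force: [-0.6, -0.6, -0.2]
gripper_width: 82.0
off [ 8.  -0.7 -2. ] rot [ 0.   0.  -0.2] | t 8.05 pos [565.5  -3.4  14. ] F [-0.6 -0.6 -0.2] w 82.0 q6 -16 v 0.2
```

```bash
python3 -m handwheel '{"gripper":[0.1,0.1,0.1,0.5,0.5],"offset":[[5,0,-1],[8,0,-1],[8,0,-1],[8,0,-1],[8,0,-1]],"rot":[[0,0,0],[0,0,0],[0,0,0],[0,0,0],[0,0,0]]}' 30;python3 to.py 564.3 -1.6 6 14.4; python3 -m handwheel '{"gripper":[0.6,0.6,0.6,0.6],"offset":[[0,0,0],[0,0,0],[0,0,0],[0,0,0]],"rot":[[0,0,0],[0,0,0],[0,0,0],[0,0,0]]}' 30;  python3 to.py 564.3 -1.6 6 14.4
```

```text
time_s: 8.47
ee_pos: [564.0, -2.0, 4.5]
ee_rot: [132.5, 90.0, 57.0]
force: [0.3, 0.5, 0.2]
gripper_width: 71.5
off [-1.5  0.3 -0.3] rot [ 0.1 -0.  -0. ] | t 8.47 pos [564.   -2.    4.5] F [0.3 0.5 0.2] w 71.5 q6 -16 v 0.1
time_s: 8.8
ee_pos: [564.2, -2.0, 4.5]
ee_rot: [89.6, 90.0, 14.1]
force: [0.6, -0.4, 0.7]
gripper_width: 55.7
off [-1.5  0.2 -0.4] rot [ 0.1  0.  -0. ] | t 8.80 pos [564.2  -2.    4.5] F [ 0.6 -0.4  0.7] w 55.7 q6 -16 v 0.1
```

```bash
python3 -m handwheel '{"gripper":[0.6,0.6,0.6,0.6,0.6],"offset":[[-5,0,0],[-25,0,0],[-55,0,0],[-75,0,0],[-80,0,10]],"rot":[[0,0,0],[0,0,0],[0,0,0],[0,0,0],[0,0,0]]}' ; python3 to.py 498 -298.2 85 6.75
```

```text
time_s: 9.22
ee_pos: [568.4, -10.9, 88.1]
ee_rot: [79.7, 89.6, 4.3]
force: [-0.3, -0.3, -1.0]
gripper_width: 55.9
off [   2.5 -140.3  260.4] rot [ 7.8  0.  -0.4] | t 9.22 pos [568.4 -10.9  88.1] F [-0.3 -0.3 -1. ] w 55.9 q6 -17 v 13.2
```

```bash
python3 -m handwheel '{"gripper":[0.6,0.6,0.6,0.6,0.6],"offset":[[0,-18,33],[0,-37,68],[0,-56,103],[0,-75,138],[0,-94,173]],"rot":[[2,0,0],[4,0,0],[6,0,0],[7.8,0,0],[7.8,0,0]]}' ; python3 to.py 498 -298.2 85 6.75
```

```text
time_s: 9.63
ee_pos: [517.3, -204.8, 83.6]
ee_rot: [-111.6, 89.9, 165.1]
force: [1.0, 0.1, -1.0]
gripper_width: 55.2
off [ -1.4 -30.   90.6] rot [-0.1 -0.   0.1] | t 9.63 pos [ 517.3 -204.8   83.6] F [ 1.   0.1 -1. ] w 55.2 q6 -29 v 50.5
```

```bash
python3 -m handwheel '{"gripper":[0.6,0.6,0.6,0.6,0.6],"offset":[[0,-10,32],[0,-22,65],[0,-29,84],[0,-31,89],[0,-31,89]],"rot":[[0,0,0],[0,0,0],[0,0,0],[0,0,0],[0,0,0]]}' ;python3 -m handwheel '{"gripper":[0.6,0.6],"offset":[[0,0,0],[0,0,0]],"rot":[[0,0,0],[0,0,0]]}' ; python3 to.py 498 -298.2 12 6.75
```

```text
time_s: 10.05
ee_pos: [497.2, -296.3, 83.6]
ee_rot: [-128.8, 89.9, 147.7]
force: [0.4, 0.6, -1.2]
gripper_width: 55.9
time_s: 10.22
ee_pos: [498.2, -293.5, 84.0]
ee_rot: [-149.7, 89.9, 127.0]
force: [-0.5, 0.3, -1.1]
gripper_width: 55.8
off [72.  -0.7  4.7] rot [-0.  -0.1  0. ] | t 10.22 pos [ 498.2 -293.5   84. ] F [-0.5  0.3 -1.1] w 55.8 q6 -38 v 0.6
```

```bash
python3 -m handwheel '{"gripper":[0.6,0.6,0.6,0.6,0.6],"offset":[[25,-0.5,4.5],[48,-0.5,4.5],[60,-0.5,4.5],[65,-0.5,4.5],[65,-0.5,4.5]],"rot":[[0,0,0],[0,0,0],[0,0,0],[0,0,0],[0,0,0]]}' ;python3 -m handwheel '{"gripper":[0.6,0.6,0.6],"offset":[[0,0,0],[0,0,0],[0,0,0]],"rot":[[0,0,0],[0,0,0],[0,0,0]]}' ; python3 to.py 498 -298.2 12 6.75
```

```text
time_s: 10.63
ee_pos: [497.9, -297.6, 18.2]
ee_rot: [-133.6, 89.8, 143.2]
force: [1.1, -0.1, 0.1]
gripper_width: 55.7
time_s: 10.88
ee_pos: [499.1, -299.4, 20.6]
ee_rot: [54.4, 89.9, -28.9]
force: [-0.3, -0.9, -0.5]
gripper_width: 55.9
off [ 8.6 -1.  -1.4] rot [-0.1  0.1 -0.1] | t 10.88 pos [ 499.1 -299.4   20.6] F [-0.3 -0.9 -0.5] w 55.9 q6 -39 v 0.3
```

```bash
python3 -m handwheel '{"gripper":[0.6,0.6,0.6,0.6],"offset":[[4,-1,-1],[8,-1,-1],[8,-1,-1],[8,-1,-1]],"rot":[[0,0,0],[0,0,0],[0,0,0],[0,0,0]]}' ; python3 to.py 498 -298.2 12 6.75
```

```text
time_s: 11.22
ee_pos: [497.3, -298.5, 11.4]
ee_rot: [71.3, 90.0, -12.1]
force: [1.1, 0.3, 0.0]
gripper_width: 55.7
off [-0.6  0.7 -0.2] rot [-0.1  0.  -0. ] | t 11.22 pos [ 497.3 -298.5   11.4] F [1.1 0.3 0. ] w 55.7 q6 -39 v 0.1
```

```bash
python3 -m handwheel '{"gripper":[0.27,0.27,0.27,0.27,0.2],"offset":[[0,0,0],[0,0,0],[0,0,0],[-10,0,0],[-40,0,0]],"rot":[[0,0,0],[0,0,0],[0,0,0],[0,0,0],[0,0,0]]}'; python3 -m handwheel '{"gripper":[0.1,0.1,0.1,0.1,0.1],"offset":[[-35,0,0],[-65,-20,0],[-65,-55,0],[-65,-90,0],[-65,-110,0]],"rot":[[0,0,0],[-4,0,0],[-8,0,0],[-12,0,0],[-13,0,0]]}';  python3 to.py 366.5 -239.8 12 19.7
python3 - <<'E'
from h import *
cv2.imwrite("pics/t4.png",cv2.cvtColor(grab_frame("top"),cv2.COLOR_RGB2BGR)[100:360,250:570].repeat(2,0).repeat(2,1))
s=state();print(s['ee_pos'],s['ee_rot'])
cv2.imwrite("pics/w4.png",cv2.cvtColor(grab_frame("wrist"),cv2.COLOR_RGB2BGR))
E
```

```text
time_s: 11.63
ee_pos: [494.4, -296.7, 48.5]
ee_rot: [-129.2, 89.5, 147.5]
force: [-0.1, 0.6, 0.5]
gripper_width: 70.6
time_s: 12.05
ee_pos: [385.0, -310.8, 117.7]
ee_rot: [-82.4, 90.0, -152.6]
force: [-0.1, 0.6, 0.0]
gripper_width: 82.0
off [105.7   6.7 -73.1] rot [0.1 0.  0. ] | t 12.05 pos [ 385.  -310.8  117.7] F [-0.1  0.6  0. ] w 82.0 q6 -60 v 27.0
[ 382.16615779 -310.4300654   117.24230914] [-122.64091129   89.76513384  167.05745625]
```

View pics/t4.png

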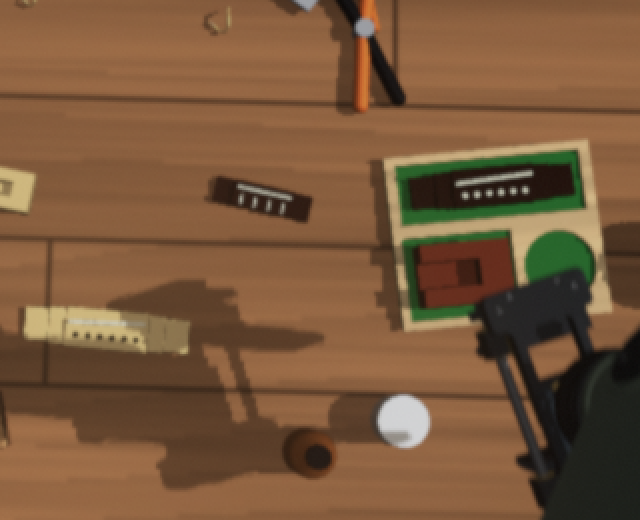

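View pics/w4.png

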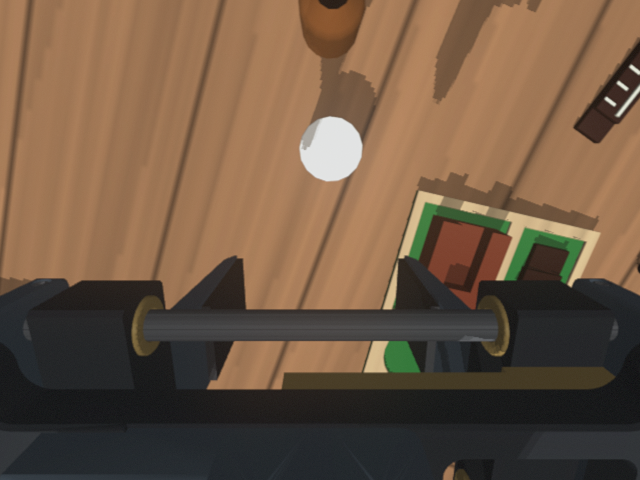

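```bash
python3 - <<'E'
from h import *
s=state(); print(ray('wrist',(331,149),34,s))
print(rect('wrist',[(331,10),(331,10),(331,10),(331,10)],85,s)['c'])
E
python3 to.py 366.5 -239.8 12 19.7
```

```text
[ 369.58264053 -242.24120602   34.        ]
[ 343.7 -175.9]
off [105.4   6.5 -73. ] rot [-0.2 -0.   0.1] | t 12.15 pos [ 384.9 -310.8  117.3] F [ 0.6 -0.3  0.3] w 82.1 q6 -60 v 3.9
```

```bash
python3 -m handwheel '{"gripper":[0.1,0.1,0.1,0.1,0.1],"offset":[[0,3,-30],[0,6,-60],[10,7,-72],[30,7,-72],[30,7,-72]],"rot":[[0,0,0],[0,0,0],[0,0,0],[0,0,0],[0,0,0]]}'; python3 -m handwheel '{"gripper":[0.1,0.1,0.1],"offset":[[0,0,0],[0,0,0],[0,0,0]],"rot":[[0,0,0],[0,0,0],[0,0,0]]}' ;  python3 to.py 367.5 -240.5 11 19.7
python3 - <<'E'
from h import *
s=state();print(s['ee_pos'],s['ee_rot'])
cv2.imwrite("pics/w5.png",cv2.cvtColor(grab_frame("wrist"),cv2.COLOR_RGB2BGR))
E
```

```text
time_s: 12.57
ee_pos: [369.4, -239.3, 84.9]
ee_rot: [-149.0, 89.8, 140.8]
force: [-0.4, -0.2, -0.4]
gripper_width: 82.0
time_s: 12.82
ee_pos: [371.4, -241.9, 87.3]
ee_rot: [39.4, 89.9, -31.0]
force: [0.1, 0.3, -0.2]
gripper_width: 82.1
off [76.3 -3.3 -2.7] rot [-0.1  0.1 -0.1] | t 12.82 pos [ 371.4 -241.9   87.3] F [ 0.1  0.3 -0.2] w 82.1 q6 -54 v 0.4
[ 371.41730609 -241.86248296   87.29291907] [ 39.3762571   89.88223285 -30.97760362]
```

View pics/w5.png

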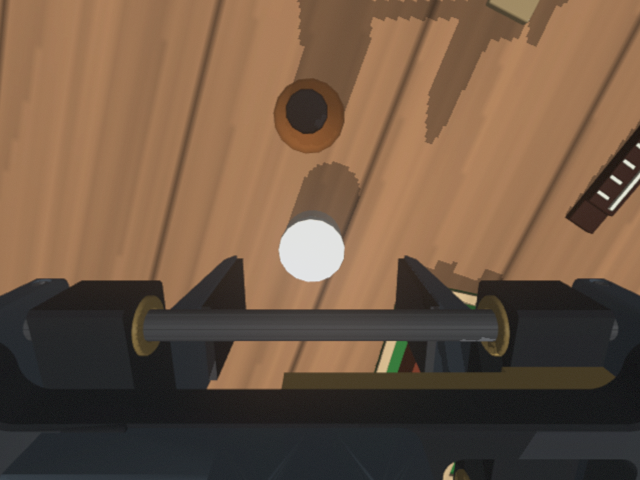

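```bash
python3 - <<'E'
from h import *
s=state(); print(s['ee_pos'],ray('wrist',(312,250),34,s), ray('wrist',(307,112),85,s))
E
python3 -m handwheel '{"gripper":[0.1,0.1,0.1,0.1,0.1],"offset":[[15,-3,-2],[35,-3,-2],[55,-3,-2],[67,-3,-2],[67,-3,-2]],"rot":[[0,0,0],[0,0,0],[0,0,0],[0,0,0],[0,0,0]]}'; python3 -m handwheel '{"gripper":[0.1,0.1,0.1],"offset":[[0,0,0],[0,0,0],[0,0,0]],"rot":[[0,0,0],[0,0,0],[0,0,0]]}' ;  python3 to.py 367.5 -240.5 11 19.7
```

```text
[ 371.20660373 -241.78780227   87.21077668] [ 365.81217338 -240.94972312   34.        ] [ 336.31833831 -160.77441469   85.        ]
time_s: 13.28
ee_pos: [365.7, -239.7, 17.9]
ee_rot: [-145.7, 89.8, 143.9]
force: [-0.3, 0.4, -0.9]
gripper_width: 82.0
time_s: 13.53
ee_pos: [367.6, -240.8, 20.5]
ee_rot: [37.9, 89.9, -32.4]
force: [-0.4, -0.4, -0.1]
gripper_width: 82.2
off [ 9.5 -0.1 -0.3] rot [-0.   0.1 -0.1] | t 13.53 pos [ 367.6 -240.8   20.5] F [-0.4 -0.4 -0.1] w 82.2 q6 -54 v 0.3
```

```bash
python3 -m handwheel '{"gripper":[0.1,0.1,0.1,0.3,0.4],"offset":[[4,-1,0],[9,-1,0],[9,-1,0],[9,-1,0],[9,-1,0]],"rot":[[0,0,0],[0,0,0],[0,0,0],[0,0,0],[0,0,0]]}' 15; python3 -m handwheel '{"gripper":[0.5,0.6,0.65,0.65,0.65],"offset":[[0,0,0],[0,0,0],[0,0,0],[0,0,0],[0,0,0]],"rot":[[0,0,0],[0,0,0],[0,0,0],[0,0,0],[0,0,0]]}' ;  python3 to.py 367.5 -240.5 11 19.7
```

```text
time_s: 13.95
ee_pos: [365.8, -240.4, 10.4]
ee_rot: [-173.1, 90.0, 116.6]
force: [-0.4, -0.1, -0.0]
gripper_width: 71.9
time_s: 14.37
ee_pos: [365.9, -240.5, 10.5]
ee_rot: [85.4, 90.0, 15.0]
force: [0.8, -0.2, 0.2]
gripper_width: 45.4
off [-0.5  1.5  0.6] rot [-0.  0. -0.] | t 14.37 pos [ 365.9 -240.5   10.5] F [ 0.8 -0.2  0.2] w 45.4 q6 -55 v 0.1
```

```bash
python3 -m handwheel '{"gripper":[0.65,0.65,0.65,0.65,0.65],"offset":[[-5,0,0],[-25,0,0],[-55,0,0],[-75,0,8],[-80,10,30]],"rot":[[0,0,0],[0,0,0],[0,0,0],[0,0,0],[0,0,0]]}' 20; python3 to.py 508.7 -388.5 85 6.75
```

```text
time_s: 14.78
ee_pos: [384.4, -264.6, 93.7]
ee_rot: [37.8, 89.9, -32.5]
force: [1.3, -0.3, -0.5]
gripper_width: 45.9
off [  9.   75.2 158.5] rot [12.9  0.1 -0.1] | t 14.78 pos [ 384.4 -264.6   93.7] F [ 1.3 -0.3 -0.5] w 45.9 q6 -56 v 40.7
```

```bash
python3 -m handwheel '{"gripper":[0.65,0.65,0.65,0.65,0.65],"offset":[[0,16,34],[0,32,68],[0,48,102],[0,63,134],[0,74,156]],"rot":[[4,0,0],[8,0,0],[12,0,0],[13,0,0],[13,0,0]]}';python3 -m handwheel '{"gripper":[0.65,0.65,0.65],"offset":[[0,0,0],[0,0,0],[0,0,0]],"rot":[[0,0,0],[0,0,0],[0,0,0]]}' ; python3 to.py 508.7 -388.5 17.5 6.75
python3 - <<'E'
from h import *
cv2.imwrite("pics/w6.png",cv2.cvtColor(grab_frame("wrist"),cv2.COLOR_RGB2BGR))
E
```

```text
time_s: 15.2
ee_pos: [509.6, -389.7, 90.7]
ee_rot: [43.4, 89.9, -40.0]
force: [0.4, -0.2, -0.6]
gripper_width: 45.5
time_s: 15.45
ee_pos: [506.5, -386.4, 90.0]
ee_rot: [-139.5, 89.9, 137.2]
force: [0.6, -0.6, -0.4]
gripper_width: 45.5
off [72.5  2.   2.4] rot [-0.1 -0.1  0.1] | t 15.45 pos [ 506.5 -386.4   90. ] F [ 0.6 -0.6 -0.4] w 45.5 q6 -45 v 1.1
```

View pics/w6.png

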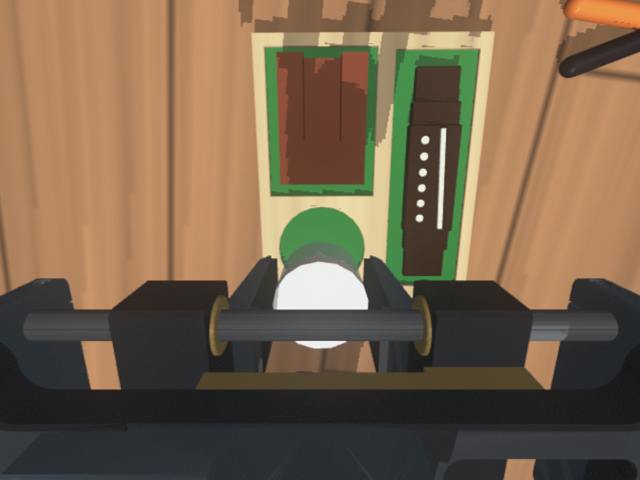

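```bash
python3 - <<'E'
from h import *
s=state(); print(s['ee_pos'],ray('wrist',(322,247),9,s))
E
python3 -m handwheel '{"gripper":[0.65,0.65,0.65,0.65,0.65],"offset":[[20,2,2.5],[42,2,2.5],[58,2,2.5],[64,2,2.5],[64,2,2.5]],"rot":[[0,0,0],[0,0,0],[0,0,0],[0,0,0],[0,0,0]]}';python3 -m handwheel '{"gripper":[0.65,0.65,0.65],"offset":[[0,0,0],[0,0,0],[0,0,0]],"rot":[[0,0,0],[0,0,0],[0,0,0]]}' ; python3 to.py 508.7 -388.5 17.5 6.75
```

```text
[ 506.37298573 -386.23055001   90.24855407] [ 509.09384028 -389.38477633    9.        ]
time_s: 15.92
ee_pos: [508.2, -388.1, 25.2]
ee_rot: [-136.5, 89.8, 140.2]
force: [0.1, 0.2, -0.5]
gripper_width: 45.7
time_s: 16.17
ee_pos: [510.4, -390.0, 27.9]
ee_rot: [47.0, 89.9, -36.4]
force: [-0.8, 1.0, 0.7]
gripper_width: 45.4
off [10.4 -1.6 -1.7] rot [-0.1  0.1 -0.1] | t 16.17 pos [ 510.4 -390.    27.9] F [-0.8  1.   0.7] w 45.4 q6 -45 v 0.2
```

```bash
python3 -m handwheel '{"gripper":[0.65,0.65,0.65,0.65,0.65],"offset":[[4,-1,-1],[8,-1,-1],[9.5,-1,-1],[9.5,-1,-1],[9.5,-1,-1]],"rot":[[0,0,0],[0,0,0],[0,0,0],[0,0,0],[0,0,0]]}'; python3 to.py 508.7 -388.5 17.5 6.75
```

```text
time_s: 16.58
ee_pos: [508.6, -388.6, 17.5]
ee_rot: [-156.3, 90.0, 120.4]
force: [-1.4, 1.2, 4.9]
gripper_width: 45.8
off [-0.   0.2 -0.1] rot [-0.1 -0.   0. ] | t 16.58 pos [ 508.6 -388.6   17.5] F [-1.4  1.2  4.9] w 45.8 q6 -45 v 0.1
```

```bash
python3 -m handwheel '{"gripper":[0.36,0.36,0.36,0.36,0.36],"offset":[[0,0,0],[0,0,0],[-3,0,0],[-20,0,0],[-50,0,0]],"rot":[[0,0,0],[0,0,0],[0,0,0],[0,0,0],[0,0,0]]}'; python3 -m handwheel '{"gripper":[0.3,0.3,0.3,0.3,0.3],"offset":[[-30,0,0],[-50,0,-30],[-50,0,-68],[-50,0,-106],[-50,0,-144]],"rot":[[0,0,0],[3,0,0],[8,0,0],[13,0,0],[17,0,0]]}' ; python3 to.py 564.6 -116.7 95 -10.2
python3 - <<'E'
from h import *
cv2.imwrite("pics/t7.png",cv2.cvtColor(grab_frame("top"),cv2.COLOR_RGB2BGR)[100:360,250:570].repeat(2,0).repeat(2,1))
E
```

```text
time_s: 17.0
ee_pos: [506.6, -387.1, 63.8]
ee_rot: [-135.7, 89.5, 141.0]
force: [0.2, 0.5, -0.3]
gripper_width: 58.1
time_s: 17.42
ee_pos: [491.7, -244.6, 117.3]
ee_rot: [87.5, 89.9, -13.2]
force: [0.1, 0.5, 0.2]
gripper_width: 64.0
off [  22.4   48.  -139.1] rot [-0.4  0.  -0.1] | t 17.42 pos [ 491.7 -244.6  117.3] F [0.1 0.5 0.2] w 64.0 q6 -17 v 84.1
```

View pics/t7.png

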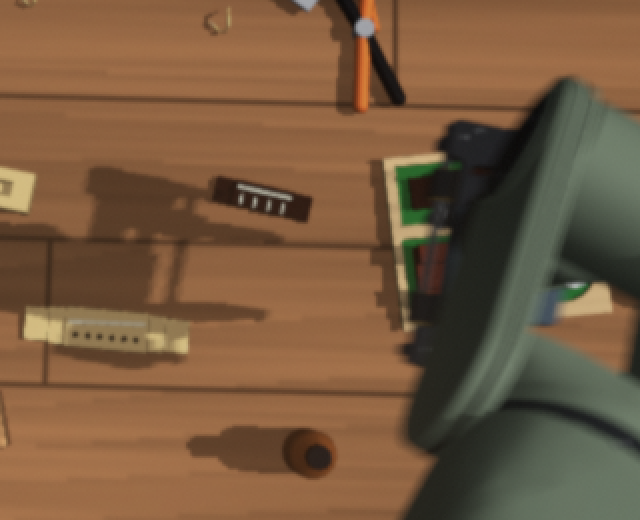

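```bash
python3 -m handwheel '{"gripper":[0.3,0.3,0.3,0.3,0.3],"offset":[[4,12,-36],[8,25,-72],[14,38,-108],[20,46,-134],[22,47,-137]],"rot":[[0,0,0],[0,0,0],[0,0,0],[0,0,0],[0,0,0]]}';  python3 -m handwheel '{"gripper":[0.3,0.3,0.3],"offset":[[0,0,0],[0,0,0],[0,0,0]],"rot":[[0,0,0],[0,0,0],[0,0,0]]}' ; python3 to.py 564.6 -116.7 5 -10.2
python3 - <<'E'
from h import *
cv2.imwrite("pics/t8.png",cv2.cvtColor(grab_frame("top"),cv2.COLOR_RGB2BGR)[100:360,250:570].repeat(2,0).repeat(2,1))
cv2.imwrite("pics/w8.png",cv2.cvtColor(grab_frame("wrist"),cv2.COLOR_RGB2BGR))
E
```

```text
time_s: 17.88
ee_pos: [564.5, -115.6, 94.1]
ee_rot: [178.9, 89.9, 78.8]
force: [-0.3, -0.3, -0.2]
gripper_width: 64.0
time_s: 18.13
ee_pos: [562.4, -120.5, 95.1]
ee_rot: [-8.9, 90.0, -109.3]
force: [0.1, -0.4, 0.2]
gripper_width: 63.9
off [90.1  1.5 -4.1] rot [-0.2  0.   0. ] | t 18.13 pos [ 562.4 -120.5   95.1] F [ 0.1 -0.4  0.2] w 63.9 q6 -3 v 0.6
```

View pics/t8.png

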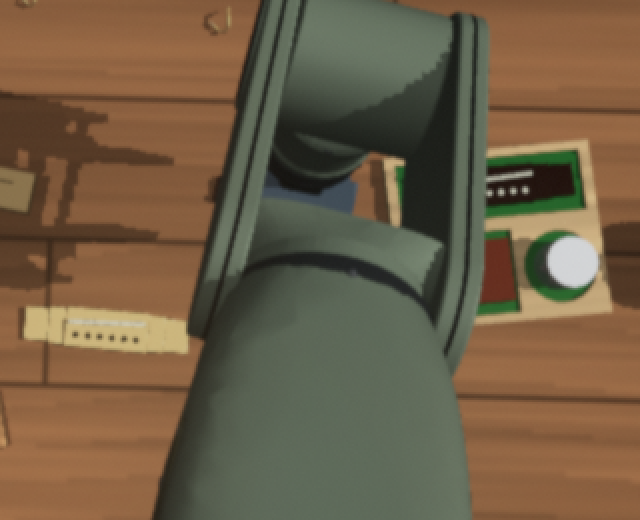

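View pics/w8.png

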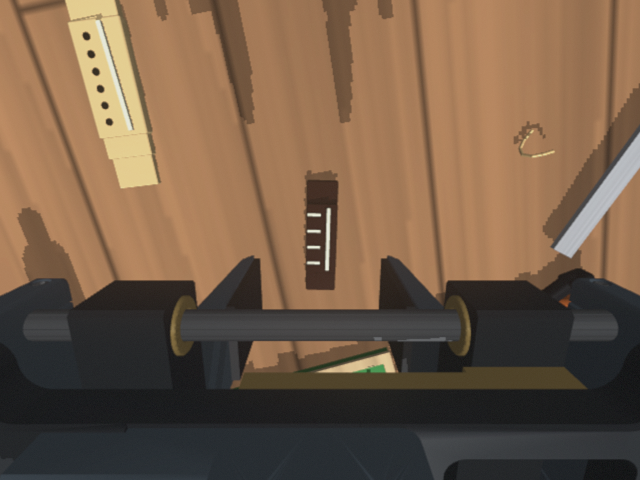

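```bash
python3 - <<'E'
from h import *
s=state(); print(rect('wrist',[(307,180),(337,180),(334,290),(306,290)],6,s)); print(ray('top',(536,231),41))
E
python3 -m handwheel '{"gripper":[0.35,0.35,0.35,0.35,0.35],"offset":[[30,1.5,-4],[60,1.5,-4],[78,1.5,-4],[83,1.5,-4],[83,1.5,-4]],"rot":[[0,0,0],[0,0,0],[0,0,0],[0,0,0],[0,0,0]]}';  python3 -m handwheel '{"gripper":[0.35,0.35,0.35],"offset":[[0,0,0],[0,0,0],[0,0,0]],"rot":[[0,0,0],[0,0,0],[0,0,0]]}' ; python3 to.py 564.6 -116.7 5 -10.2
```

```text
{'c': array([ 564.8, -118.8]), 'lr': np.float64(23.0), 'tb': np.float64(90.3), 'yaw_lr': np.float64(169.6), 'yaw_tb': np.float64(78.7)}
[ 509.19491585 -386.3096426    41.        ]
time_s: 18.65
ee_pos: [563.9, -116.3, 10.9]
ee_rot: [-93.1, 89.8, 166.5]
force: [-0.8, 0.4, -0.1]
gripper_width: 59.1
time_s: 18.9
ee_pos: [566.1, -116.1, 13.5]
ee_rot: [89.3, 89.8, -11.0]
force: [1.1, 0.7, 0.1]
gripper_width: 59.1
off [ 8.5 -1.4  0.9] rot [-0.1  0.  -0.2] | t 18.90 pos [ 566.1 -116.1   13.5] F [1.1 0.7 0.1] w 59.1 q6 -2 v 0.3
```

Tub is centred to ~2 mm. Aim for y −117.7, then grip the ukulele bridge.

```bash
python3 -m handwheel '{"gripper":[0.35,0.35,0.35,0.5,0.6],"offset":[[5,0,2],[9,0,2],[9,0,2],[9,0,2],[9,0,2]],"rot":[[0,0,0],[0,0,0],[0,0,0],[0,0,0],[0,0,0]]}' 25; python3 to.py 564.6 -117.7 4 -10.2; python3 -m handwheel '{"gripper":[0.8,0.85,0.85,0.85,0.85],"offset":[[0,0,0],[0,0,0],[0,0,0],[0,0,0],[0,0,0]],"rot":[[0,0,0],[0,0,0],[0,0,0],[0,0,0],[0,0,0]]}' ;  python3 to.py 564.6 -117.7 4 -10.2
```

```text
time_s: 19.32
ee_pos: [564.6, -117.6, 2.9]
ee_rot: [-138.7, 90.0, 120.9]
force: [0.4, -0.4, -0.2]
gripper_width: 49.2
off [-1.1 -0.   0.1] rot [-0.1 -0.   0. ] | t 19.32 pos [ 564.6 -117.6    2.9] F [ 0.4 -0.4 -0.2] w 49.2 q6 -3 v 0.2
time_s: 19.73
ee_pos: [564.7, -117.6, 3.0]
ee_rot: [133.0, 90.0, 32.6]
force: [0.3, -0.5, 0.5]
gripper_width: 23.8
off [-1.  -0.   0.1] rot [-0.1 -0.  -0. ] | t 19.73 pos [ 564.7 -117.6    3. ] F [ 0.3 -0.5  0.5] w 23.8 q6 -3 v 0.1
```

```bash
python3 -m handwheel '{"gripper":[0.85,0.85,0.85,0.85,0.85],"offset":[[-5,0,0],[-25,0,0],[-55,0,0],[-80,0,-5],[-90,0,-20]],"rot":[[0,0,0],[0,0,0],[0,0,0],[0,0,0],[0,0,0]]}' ;  python3 to.py 600.4 334.4 90 11.8
```

```text
time_s: 20.15
ee_pos: [570.1, -99.5, 96.9]
ee_rot: [83.9, 89.6, -16.5]
force: [1.0, -0.6, -1.2]
gripper_width: 23.9
off [   6.3  -48.8 -432.2] rot [-22.2   0.1  -0.4] | t 20.15 pos [570.1 -99.5  96.9] F [ 1.  -0.6 -1.2] w 23.9 q6 -1 v 19.4
```

```bash
python3 -m handwheel '{"gripper":[0.85,0.85,0.85,0.85,0.85],"offset":[[0,-4,-35],[0,-8,-73],[0,-12,-112],[0,-16,-151],[0,-21,-190]],"rot":[[-4,0,0],[-9,0,0],[-14,0,0],[-19,0,0],[-22,0,0]]}' ;  python3 to.py 600.4 334.4 90 11.8
```

```text
time_s: 20.57
ee_pos: [581.7, 94.4, 93.5]
ee_rot: [88.3, 89.9, 10.2]
force: [0.5, -0.1, -0.6]
gripper_width: 23.2
off [   3.6   67.6 -231. ] rot [ 0.1  0.  -0.1] | t 20.57 pos [581.7  94.4  93.5] F [ 0.5 -0.1 -0.6] w 23.2 q6 -4 v 45.8
```

```bash
python3 -m handwheel '{"gripper":[0.85,0.85,0.85,0.85,0.85],"offset":[[0,11,-37],[0,22,-75],[0,33,-114],[0,44,-152],[0,55,-190]],"rot":[[0,0,0],[0,0,0],[0,0,0],[0,0,0],[0,0,0]]}' ; python3 -m handwheel '{"gripper":[0.85,0.85,0.85,0.85],"offset":[[0,9,-28],[0,12,-38],[0,12,-38],[0,12,-38]],"rot":[[0,0,0],[0,0,0],[0,0,0],[0,0,0]]}' ;   python3 to.py 600.4 334.4 11.5 11.8
python3 - <<'E'
from h import *
cv2.imwrite("pics/w9.png",cv2.cvtColor(grab_frame("wrist"),cv2.COLOR_RGB2BGR))
E
```

```text
time_s: 20.98
ee_pos: [596.8, 291.9, 93.4]
ee_rot: [93.6, 90.0, 15.3]
force: [1.3, -0.5, -0.3]
gripper_width: 23.8
time_s: 21.32
ee_pos: [600.7, 328.9, 92.8]
ee_rot: [-41.8, 89.9, -120.1]
force: [-0.8, 0.2, 0.1]
gripper_width: 23.2
off [81.3  0.9 -5.6] rot [-0.1  0.1  0.1] | t 21.32 pos [600.7 328.9  92.8] F [-0.8  0.2  0.1] w 23.2 q6 16 v 1.9
```

View pics/w9.png

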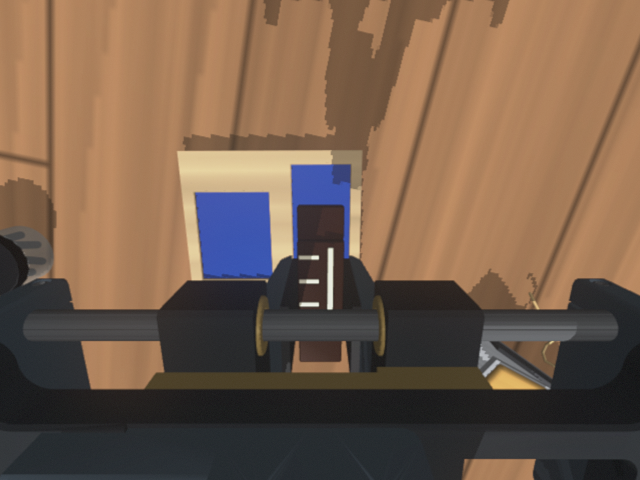

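```bash
python3 -m handwheel '{"gripper":[0.85,0.85,0.85,0.85,0.85],"offset":[[25,1,-5],[50,1,-5.5],[68,1,-5.5],[74,1,-5.5],[74,1,-5.5]],"rot":[[0,0,0],[0,0,0],[0,0,0],[0,0,0],[0,0,0]]}' ; python3 -m handwheel '{"gripper":[0.85,0.85,0.85],"offset":[[0,0,0],[0,0,0],[0,0,0]],"rot":[[0,0,0],[0,0,0],[0,0,0]]}' ;   python3 to.py 600.4 334.4 11.5 11.8
```

```text
time_s: 21.78
ee_pos: [600.1, 332.6, 17.4]
ee_rot: [-69.9, 89.8, -148.4]
force: [1.0, -1.0, -0.4]
gripper_width: 23.8
time_s: 22.03
ee_pos: [602.1, 335.2, 20.8]
ee_rot: [106.6, 89.8, 28.3]
force: [0.4, 0.1, 1.1]
gripper_width: 23.8
off [ 9.3 -1.8  0.5] rot [-0.2 -0.1 -0.2] | t 22.03 pos [602.1 335.2  20.8] F [0.4 0.1 1.1] w 23.8 q6 17 v 0.2
```

```bash
python3 -m handwheel '{"gripper":[0.85,0.85,0.85,0.85],"offset":[[4,-1,0.5],[9,-1,0.5],[9,-1,0.5],[9,-1,0.5]],"rot":[[0,0,0],[0,0,0],[0,0,0],[0,0,0]]}' ;   python3 to.py 600.4 334.4 11.5 11.8
```

```text
time_s: 22.37
ee_pos: [600.1, 334.5, 9.9]
ee_rot: [159.1, 90.0, 80.7]
force: [0.6, 0.5, 0.4]
gripper_width: 23.7
off [-1.6  0.3  0.2] rot [-0.1 -0.  -0. ] | t 22.37 pos [600.1 334.5   9.9] F [0.6 0.5 0.4] w 23.7 q6 16 v 0.2
```

```bash
python3 -m handwheel '{"gripper":[0.85,0.6,0.6,0.6,0.6],"offset":[[-1.3,0,0],[-1.3,0,0],[-1.3,0,0],[-1.5,0,0],[-8,0,0]],"rot":[[0,0,0],[0,0,0],[0,0,0],[0,0,0],[0,0,0]]}' ;python3 -m handwheel '{"gripper":[0.55,0.45,0.35,0.35,0.35],"offset":[[-20,0,0],[-45,0,0],[-75,0,15],[-75,-3,53],[-75,-6,91]],"rot":[[0,0,0],[0,0,0],[4,0,0],[9,0,0],[14,0,0]]}' ;   python3 to.py 565.5 118.9 90 -9.5
```

```text
time_s: 22.78
ee_pos: [599.2, 334.0, 16.8]
ee_rot: [-74.5, 89.8, -152.8]
force: [0.5, 0.6, 0.6]
gripper_width: 36.3
time_s: 23.2
ee_pos: [614.1, 245.0, 96.1]
ee_rot: [113.5, 89.6, 21.1]
force: [-0.4, -1.3, -0.0]
gripper_width: 59.2
off [  5.5 -43.4 128. ] rot [ 7.1 -0.2 -0.3] | t 23.20 pos [614.1 245.   96.1] F [-0.4 -1.3 -0. ] w 59.2 q6 23 v 40.0
```

```bash
python3 -m handwheel '{"gripper":[0.35,0.35,0.35,0.35,0.35],"offset":[[0,-12,36],[0,-25,74],[0,-37,109],[0,-43,127],[0,-43,127]],"rot":[[3,0,0],[7,0,0],[7,0,0],[7,0,0],[7,0,0]]}' ;python3 -m handwheel '{"gripper":[0.35,0.35],"offset":[[0,0,0],[0,0,0]],"rot":[[0,0,0],[0,0,0]]}' ;   python3 to.py 565.5 118.9 6 -9.5
python3 - <<'E'
from h import *
cv2.imwrite("pics/w10.png",cv2.cvtColor(grab_frame("wrist"),cv2.COLOR_RGB2BGR))
cv2.imwrite("pics/t10.png",cv2.cvtColor(grab_frame("top"),cv2.COLOR_RGB2BGR)[100:360,60:380].repeat(2,0).repeat(2,1))
E
```

```text
time_s: 23.62
ee_pos: [562.6, 115.4, 93.6]
ee_rot: [-41.4, 89.9, -141.0]
force: [-0.2, 0.4, 0.7]
gripper_width: 59.4
time_s: 23.78
ee_pos: [565.4, 119.7, 93.6]
ee_rot: [126.5, 89.9, 27.2]
force: [0.1, 0.4, -0.3]
gripper_width: 59.2
off [87.6  0.1  0.9] rot [ 0.2 -0.1 -0.1] | t 23.78 pos [565.4 119.7  93.6] F [ 0.1  0.4 -0.3] w 59.2 q6 20 v 1.0
```

View pics/w10.png

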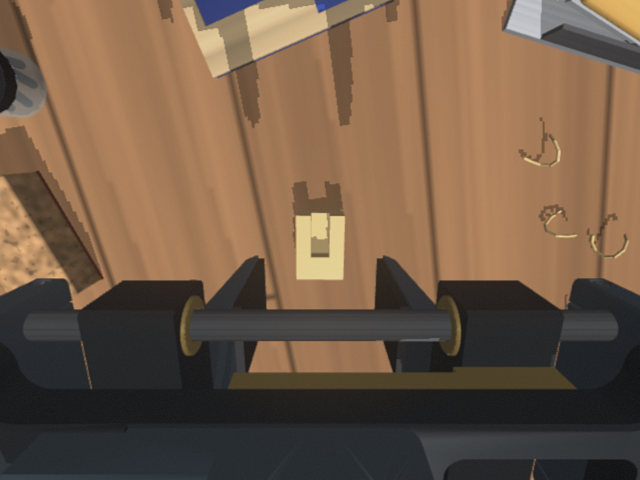

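View pics/t10.png

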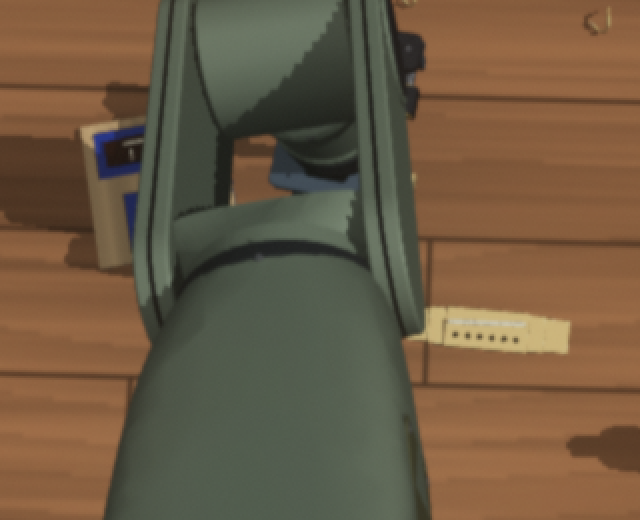

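Aligned with the block (centre px 320,247), so I descend.

```bash
python3 -m handwheel '{"gripper":[0.35,0.35,0.35,0.35,0.35],"offset":[[30,0,1],[58,0,1],[74,0,1],[79,0,1],[79,0,1]],"rot":[[0,0,0],[0,0,0],[0,0,0],[0,0,0],[0,0,0]]}' ;python3 -m handwheel '{"gripper":[0.35,0.35,0.35],"offset":[[0,0,0],[0,0,0],[0,0,0]],"rot":[[0,0,0],[0,0,0],[0,0,0]]}' ;   python3 to.py 565.5 118.9 6 -9.5
```

```text
time_s: 24.3
ee_pos: [563.7, 118.8, 12.5]
ee_rot: [-73.2, 89.8, -172.5]
force: [-0.3, 0.3, 0.9]
gripper_width: 59.2
time_s: 24.55
ee_pos: [565.5, 118.4, 15.3]
ee_rot: [112.2, 89.8, 12.9]
force: [0.8, 0.1, 0.3]
gripper_width: 59.5
off [ 9.3 -0.1 -0.5] rot [ 0.2 -0.1 -0.2] | t 24.55 pos [565.5 118.4  15.3] F [0.8 0.1 0.3] w 59.5 q6 20 v 0.4
```

```bash
python3 -m handwheel '{"gripper":[0.35,0.35,0.35,0.45,0.55],"offset":[[5,1,0],[8.5,1,0],[8.5,1,0],[8.5,1,0],[8.5,1,0]],"rot":[[0,0,0],[0,0,0],[0,0,0],[0,0,0],[0,0,0]]}' 25;python3 -m handwheel '{"gripper":[0.7,0.8,0.8,0.8],"offset":[[0,0,0],[0,0,0],[0,0,0],[0,0,0]],"rot":[[0,0,0],[0,0,0],[0,0,0],[0,0,0]]}' ;   python3 to.py 565.5 118.9 6 -9.5;python3 -m handwheel '{"gripper":[0.8,0.8,0.8,0.8,0.8],"offset":[[-5,0,0],[-25,0,0],[-55,0,0],[-80,0,-5],[-85,0,-20]],"rot":[[0,0,0],[0,0,0],[0,0,0],[0,0,0],[0,0,0]]}' ; python3 to.py 534.8 320.7 90 11.8
```

```text
time_s: 24.97
ee_pos: [565.4, 117.8, 5.4]
ee_rot: [-173.8, 90.0, 86.9]
force: [0.3, 0.4, -0.0]
gripper_width: 48.8
time_s: 25.3
ee_pos: [565.4, 117.8, 5.5]
ee_rot: [129.8, 90.0, 30.5]
force: [0.8, 0.4, 0.2]
gripper_width: 35.9
off [-0.5 -0.1 -1.1] rot [ 0.2 -0.  -0. ] | t 25.30 pos [565.4 117.8   5.5] F [0.8 0.4 0.2] w 35.9 q6 20 v 0.0
time_s: 25.72
ee_pos: [571.0, 137.1, 95.1]
ee_rot: [107.7, 89.6, 8.2]
force: [0.8, 0.0, -0.4]
gripper_width: 36.0
off [   5.1  -65.9 -175.2] rot [-21.2  -0.1  -0.4] | t 25.72 pos [571.  137.1  95.1] F [ 0.8  0.  -0.4] w 36.0 q6 22 v 18.1
```

```bash
python3 -m handwheel '{"gripper":[0.8,0.8,0.8,0.8,0.8],"offset":[[0,-13,-34],[0,-26,-70],[0,-39,-105],[0,-52,-140],[0,-65,-174]],"rot":[[-4,0,0],[-9,0,0],[-14,0,0],[-19,0,0],[-21,0,0]]}' ;python3 -m handwheel '{"gripper":[0.8,0.8,0.8],"offset":[[0,0,0],[0,0,0],[0,0,0]],"rot":[[0,0,0],[0,0,0],[0,0,0]]}' ;   python3 to.py 534.8 320.7 13 11.8
python3 - <<'E'
from h import *
cv2.imwrite("pics/w11.png",cv2.cvtColor(grab_frame("wrist"),cv2.COLOR_RGB2BGR))
E
```

```text
time_s: 26.13
ee_pos: [531.6, 322.0, 89.9]
ee_rot: [-97.5, 90.0, -175.6]
force: [0.9, -0.0, -0.4]
gripper_width: 35.6
time_s: 26.38
ee_pos: [532.1, 319.7, 89.8]
ee_rot: [-56.0, 89.9, -134.3]
force: [-0.1, -1.6, 0.2]
gripper_width: 36.3
off [76.8  2.9 -0.5] rot [-0.1  0.   0.1] | t 26.38 pos [532.1 319.7  89.8] F [-0.1 -1.6  0.2] w 36.3 q6 18 v 1.6
```

View pics/w11.png

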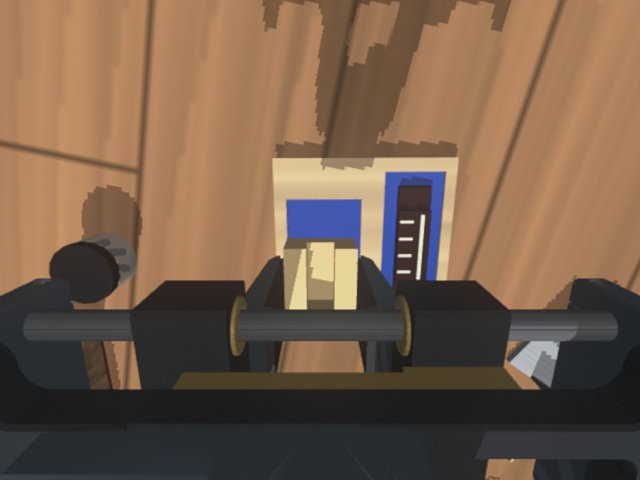

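```bash
python3 -m handwheel '{"gripper":[0.8,0.8,0.8,0.8,0.8],"offset":[[25,3,-0.5],[48,3,-0.5],[63,3,-0.5],[68,3,-0.5],[68,3,-0.5]],"rot":[[0,0,0],[0,0,0],[0,0,0],[0,0,0],[0,0,0]]}' ;python3 -m handwheel '{"gripper":[0.8,0.8,0.8],"offset":[[0,0,0],[0,0,0],[0,0,0]],"rot":[[0,0,0],[0,0,0],[0,0,0]]}' ;   python3 to.py 534.8 320.7 12.8 11.8
```

```text
time_s: 26.85
ee_pos: [535.0, 319.2, 21.1]
ee_rot: [-71.2, 89.8, -149.6]
force: [0.8, -0.1, 0.1]
gripper_width: 36.1
time_s: 27.1
ee_pos: [536.4, 321.1, 23.9]
ee_rot: [109.1, 89.8, 30.7]
force: [-0.7, 0.0, -1.1]
gripper_width: 36.0
off [11.1 -1.7  0.1] rot [-0.2 -0.  -0.1] | t 27.10 pos [536.4 321.1  23.9] F [-0.7  0.  -1.1] w 36.0 q6 18 v 0.2
```

```bash
python3 -m handwheel '{"gripper":[0.8,0.8,0.8,0.8,0.8],"offset":[[4,-1,0],[8,-1,0],[10,-1,0],[10,-1,0],[10,-1,0]],"rot":[[0,0,0],[0,0,0],[0,0,0],[0,0,0],[0,0,0]]}' ; python3 to.py 534.8 320.7 12.8 11.8
```

```text
time_s: 27.52
ee_pos: [534.4, 320.7, 12.5]
ee_rot: [-114.3, 90.0, 167.4]
force: [-0.8, -0.8, 1.7]
gripper_width: 35.7
off [-0.3  0.4  0.1] rot [-0.1 -0.   0. ] | t 27.52 pos [534.4 320.7  12.5] F [-0.8 -0.8  1.7] w 35.7 q6 18 v 0.2
```

```bash
python3 -m handwheel '{"gripper":[0.48,0.48,0.48,0.48,0.48],"offset":[[0,0,0],[0,0,0],[-1,0,0],[-20,0,0],[-50,0,0]],"rot":[[0,0,0],[0,0,0],[0,0,0],[0,0,0],[0,0,0]]}' ; python3 -m handwheel '{"gripper":[0.4,0.3,0.3,0.3,0.3],"offset":[[-35,0,0],[-70,0,0],[-95,0,-30],[-95,0,-65],[-95,0,-100]],"rot":[[0,0,0],[0,0,0],[0,0,0],[0,0,0],[0,0,0]]}' ; python3 -m handwheel '{"gripper":[0.3,0.3,0.3,0.3,0.3],"offset":[[0,-25,-25],[0,-50,-50],[0,-75,-75],[0,-100,-100],[0,-100,-100]],"rot":[[0,0,0],[0,0,0],[0,0,0],[0,0,0],[0,0,0]]}'
python3 - <<'E'
from h import *
f=cv2.cvtColor(grab_frame("top"),cv2.COLOR_RGB2BGR)
cv2.imwrite("pics/t12.png",f)
a=cv2.resize(f[140:245,80:200],None,fx=3,fy=3,interpolation=cv2.INTER_CUBIC);b=cv2.resize(f[160:265,430:570],None,fx=3,fy=3,interpolation=cv2.INTER_CUBIC)
cv2.imwrite("pics/t12b.png",np.hstack([a,b]))
cv2.imwrite("pics/s12.png",cv2.cvtColor(grab_frame("scene"),cv2.COLOR_RGB2BGR))
E
```

```text
time_s: 27.93
ee_pos: [532.3, 319.4, 59.8]
ee_rot: [-72.0, 89.6, -150.3]
force: [-0.3, 0.1, -0.1]
gripper_width: 47.7
time_s: 28.35
ee_pos: [515.3, 419.9, 160.5]
ee_rot: [117.1, 89.7, 38.7]
force: [0.1, 0.5, -1.6]
gripper_width: 63.7
time_s: 28.77
ee_pos: [390.8, 499.4, 157.4]
ee_rot: [-125.0, 89.8, 157.0]
force: [0.4, 0.4, 0.6]
gripper_width: 63.9
```

View pics/t12.png

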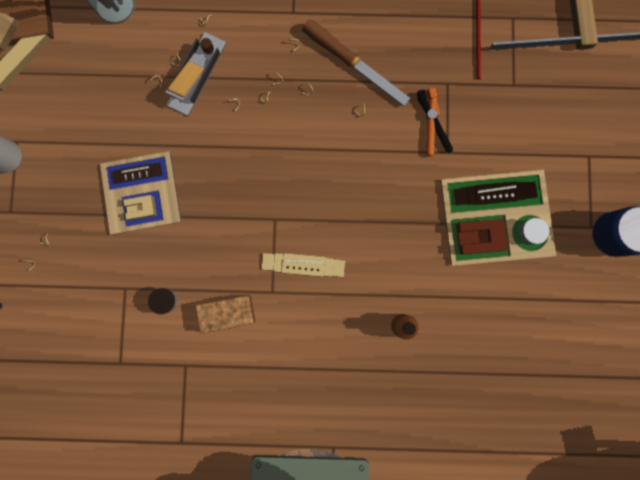

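View pics/t12b.png

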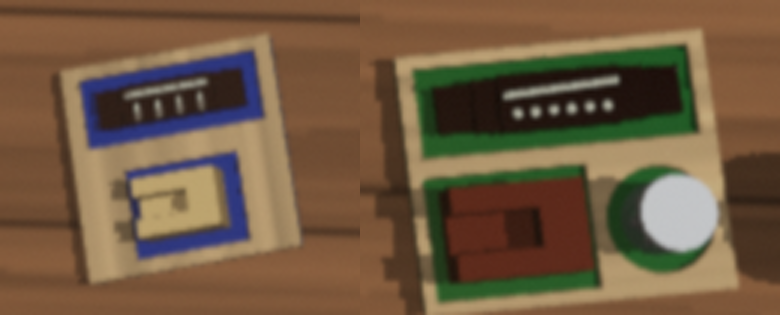

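View pics/s12.png

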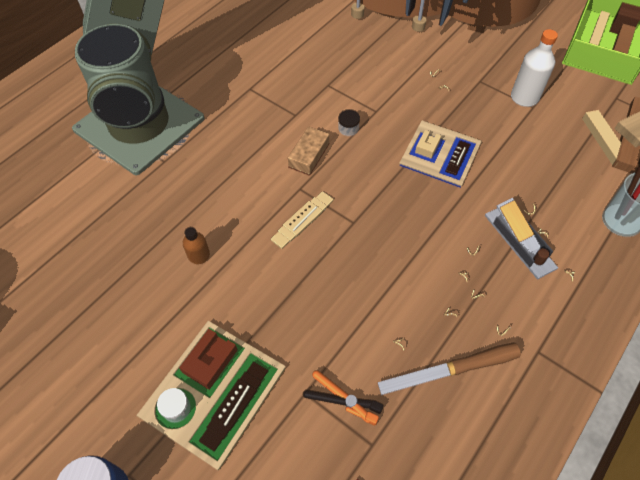

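```bash
python3 - <<'E'
from h import *
P=[(130,183),(220,166),(229,226),(138,242)]
print(rect('top',[(80+x/3,140+y/3) for x,y in P],27))
P=[(447,192),(585,177),(596,270),(458,283)]
print(rect('top',[(430+(x-360)/3,160+y/3) for x,y in P],33))
print(job_done())
E
```

```text
{'c': array([533.2, 319.8]), 'lr': np.float64(54.9), 'tb': np.float64(36.7), 'yaw_lr': np.float64(102.0), 'yaw_tb': np.float64(11.7)}
{'c': array([ 497.3, -296.8]), 'lr': np.float64(82.3), 'tb': np.float64(54.9), 'yaw_lr': np.float64(97.3), 'yaw_tb': np.float64(6.4)}
the job is handed in; nothing more can be done
None
```

Both kits are made up and the job is handed in at about 29 s. I placed the parts in the order you listed: rosewood bridge, mahogany neck block and white-lidded tub in the green tray, then ukulele bridge and pale neck block in the blue tray.

The last top and scene pictures show all five parts lying flat, top side up, each in its own pocket. The two neck blocks measured within about 2 mm of their pocket centres in the last picture, and the tub within about 2–3 mm when I measured it earlier, just after setting it down. I checked the two bridges by eye only. The rosewood bridge looks turned about 2° in its pocket, well inside the clearance.

The maple bridge, black-lidded tub and amber bottle look unmoved, and the bottle is standing. The arm is clear of everything, and the highest wrist force I read was about 5 N, when the tub touched the felt. No check failed.

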